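Press a freshly glued tube rack into the corner of a gluing jig

TASK

Fold the jig's blue fence up until it stands upright against its stop, then set the glued orange tube rack on the jig's metal bed between the two red lines, its white back plate square and tight against the fence. Finish while holding it there with one firm diagonal push of the fingers on the rack, about 15 N forward and 8 N down at once, so that it presses on fence and bed together; do not let go at the end, and leave everything else on the bench where it is.

Things in the scene. Friction and masses are not known exactly. Their poses are not given: they have to be found in the camera images.
- jig: Gluing jig fixed to the bench: bare aluminium bed plate 190 (x) x 220 (y) mm, top 12 mm above the bench, with a folding fence. Origin: centre of its underside. x points from its open front edge to the fence hinge, y along the fence. Yaw within 0.2; left or right of the robot. Red lines along x at y = +67 and -67 mm: the rack goes between them, so may be 20 mm off the middle line.
- corner (a point): Point on the bed's top face, on the hinge line, at the middle of the fence: 65 mm in +x from the jig's origin, 12 mm above the bench; axes as the jig's. With the fence upright the fence's front face stands on this line (its local x = 0) and faces -x. The bed reaches 160 mm in front of it. Rack-on-bed friction (0.5 to 0.7) takes part of a forward push before it reaches the fence.
- fence (a joint): Angle of the blue fence (panel 160 mm long, 8 thick, 56 tall) about its hinge, along the jig's y axis through point corner: 0 = flat on the bed towards -x, 1.571 = upright at a rigid stop that takes the push from the front. Starts part folded, 0.3 to 0.75. Friction hinge (about 0.25 N m): stays where it is left. The face that is underneath when folded is its front face when upright.
- fence_bar (a point): Middle of the yellow round bar at the fence's free edge: 10 mm diameter, 94 mm free length between the arms, parallel to the hinge, 95 mm from the hinge line along the panel and 4 mm behind its front face; held by two arms, 34 mm clear of the panel, room for a finger. Can be pinched from above with the fingers closing along the jig's x; it turns in the fingers as the fence folds.
- rack: Loose tube rack, 0.24 to 0.36 kg: orange block with white base plate and white back plate. 60 (x) x 90 (y) x 48 mm high. Origin: centre of its underside; x points to the white back plate (at x = +30 mm), y along its length. The front top edge is bevelled; below it the front face (x = -30 mm) is upright up to 32 mm. Pinch it across x.
- rack_back (a point): Bottom edge of the rack's back plate, in the middle: 30 mm in +x from the rack's origin, on its underside.
- rack_bevel (a point): Middle of the rack's bevelled front top edge: 22 mm in -x from the rack's origin and 40 mm above its underside. The bevel is a flat strip 22 mm wide and 90 mm long, facing forward (-x) and up at 45 degrees.
- carton: White and green wipes carton 110 x 200 x 85 mm; origin centre of underside; a bystander beyond the jig.
- pill_bottle: White jar 56 mm diameter, 100 mm high; origin centre of underside; bystander.
- amber_bottle: Amber bottle 54 mm diameter, 130 mm high; origin centre of underside; bystander.
- slide_box: Flat blue slide box 160 x 85 x 30 mm; origin centre of underside; bystander on the right.
- cup: Clear sample cup with red lid, 68 mm diameter, 69 mm high; origin centre of underside; bystander on the left.
- marker: White marker pen with green cap, 137 mm long, 14 mm thick, lying flat on the left; origin on its underside near its middle; bystander.
Mind the look-alikes: they are no part of the job. There is more than one size of the rack; the job needs the middle-sized.

How it is judged:
By the outcome, as a careful person would: the job done as asked, in the order asked, and still so for the second after the job is handed in, while the arm keeps its last pose, push and grip.
It also fails if it takes over 64 s, if anything falls off the work surface, if the arm or the gripper's body presses on something with over 40 N, if the wrist force passes 120 N, or if a joint passes its speed limit or range.

ROBOT

A 6-joint arm with a two-finger parallel gripper is mounted at the origin on the work surface. World frame = base frame: x ahead of the robot, y to its left, z up, the work surface at z = 0. Lengths are in m, angles in degrees, forces in N, time in s.
With the tool pointing down it reaches from about 0.325 to 1 m from the base axis. Payload 5.1 kg.
Tool frame: the origin (TCP) lies midway between the tips of the shut fingers; the grasp point (between the pads) lies 19 mm behind it; z points along the fingers, y is the line along which they close (so a half turn about z gives the same grasp; the last joint's range is limited). The gripper opens to 85 mm and grips with 20 to 120 N. Pads are 22 mm wide; open, the fingers measure 114 mm over their backs; the gripper's body (76 mm by 85 mm) begins 54 mm behind the grasp point. The pads swing forward as they close: fully open they stand 13 mm farther back than shut.
Start: joints at [65.97, 7.093, 94.555, -0, 78.352, -4.733], TCP at [0.215, 0.613, 0.231] pointing down, gripper open.
Joint ranges: [-149.61, 149.61], [-58.7, 133.49], [1.44, 155.28], [-77.14, 257.14], [18.33, 153.61], [-166.67, 166.67]. Speed limits (degrees/s): [147.25, 147.25, 180, 180, 180, 180].

INTERFACE

Orientations are given as a 3x3 rotation matrix whose columns are the frame's x, y, z axes.
In Python, from bench import read_state, eyes, bot gives the robot as it stands.
- The arm moves only by the tool carry_out, never from a script. Its argument "increments" is one flat list of numbers, 5 for each row, row after row: the finger opening in m, from 0 to 0.0854, then the shift along the tool's x, y, z in m, then the turn about the tool's z in degrees. In form: [hand, x, y, z, twist, hand, x, y, z, twist, ...]. A call has 1 to 8 rows; each row is the pose to reach, as a shift and turn from the pose commanded when the call began, along the tool's axes at that moment; what a row does not reach only later rows make up. A row lasts 1/8 s, in which the tool goes at most 62.5 mm and 10.7 degrees, less where a joint would pass 70% of its speed; a pose out of reach is approached as far as the arm can. A call with a gripper value outside its range is refused whole. The fingers move at their own pace and stop on an object; "force" is the grip in N (left out, the last holds). Time passes only in rows, so rows that repeat a pose let the fingers close. It gives the time, the measured TCP pose, the force, the opening and the grip force at its end, in the units of the state.
- read_state(): the state, without advancing time (a new reading comes with each control period).
- eyes.capture(name): name is "scene" or "top" or "wrist"; returns a dict with "img" (480x640x3 uint8, blue, green, red), "camera_matrix" (3x3 intrinsics, pixels), "rvec" (rotation vector, rad) and "tvec" (3), from world to camera coordinates, as OpenCV has them; the wrist camera has in their place "T_tool_cam" (4x4, takes a point from camera to tool coordinates, whose origin is the TCP and whose axes are the flange's). Camera axes: x right, y down, z forward; pixel columns grow to the right and rows downward; lengths in m; the calibration is good to about 2 mm. A picture is of the moment at which its call begins: read the wrist's pose just before it. There is no depth.
- bot.finish_job(): hands the job in; it is judged then, once.
The state is a dict: "t": time; "joints": joint angles; "qvel": joint speeds; "effort": joint torques, N m; "eef_pos": TCP position; "eef_rot": TCP orientation; "force": force on the tool from outside, world axes, zero at the start; "moment": the same for the moment, N m; "gripper_width": finger opening in m; "grip_force": force on a finger pad.
Only numpy, scipy, OpenCV 4.12 (cv2) and the standard library are available. Lean on these libraries where they do the work, as an engineer would, in place of code of your own. Each camera call takes 0.05 s, during which the arm holds its last target. There are 200 camera calls.

## Working session

There is one attempt and no reset: what is moved stays moved. The work goes in short steps, Python scripts to look and compute and a tool call to move; the robot and the scene stay as the last step left them, time stands still between calls to the robot, and variables do not carry over. Pictures are saved under pics/ and viewed, at most 10 in all, crops included, and the job is handed in when it is done.

Besides the shell and the picture viewer there is one more tool, called after ">>>" by a JSON object that holds its "api" and its "payload", one argument or row to a line. carry_out: Moves the arm, as the interface text tells. Its arguments: {"type":"object","properties":{"increments":{"type":"array","items":{"type":"number"}},"force":{"type":"number"}},"required":["increments"]}

```bash
mkdir -p pics; ls; python3 - <<'E'
from bench import read_state, eyes, bot
import cv2,pickle
s=read_state(); print(s)
for n in ("scene","top"):
    c=eyes.capture(n); pickle.dump(c,open(f"{n}0.pkl","wb")); cv2.imwrite(f"pics/{n}0.png",c["img"])
    print(n,{k:v for k,v in c.items() if k!="img"})
E
```

```text
pics
{'t': 0.0, 'joints': array([ 6.59713379e+01,  7.13239717e+00,  9.46322155e+01,  2.02787289e-03,
        7.83525583e+01, -4.73246946e+00]), 'qvel': array([ 0.10569337, -0.05881209, -0.10741606, -0.09046588,  0.01383421,
        0.03145558]), 'effort': array([ 1.15320658e-03, -4.23635709e+01, -3.65443432e+01,  8.81853992e-06,
        7.33848021e-03, -5.17661221e-06]), 'eef_pos': array([0.21456519, 0.6129294 , 0.23008469]), 'eef_rot': array([[-9.43820452e-01,  3.30457574e-01, -8.64378482e-04],
       [ 3.30458642e-01,  9.43818653e-01, -1.85368537e-03],
       [ 2.03252165e-04, -2.03518750e-03, -9.99997908e-01]]), 'force': array([-0.55662687,  0.25680596, -0.29171424]), 'moment': array([ 0.00771688, -0.02731053, -0.02984299]), 'grip_force': 0.0, 'gripper_width': 0.08554945478486074}
scene {'camera_matrix': array([[466.93287316,   0.        , 314.99563902],
       [  0.        , 466.93287316, 236.74334685],
       [  0.        ,   0.        ,   1.        ]]), 'rvec': array([ 1.79043679,  1.81011161, -0.69132658]), 'tvec': array([ 0.00894304, -0.4048974 ,  1.61878426])}
top {'camera_matrix': array([[544.23437698,   0.        , 317.32200107],
       [  0.        , 544.23437698, 237.06098674],
       [  0.        ,   0.        ,   1.        ]]), 'rvec': array([ 2.08475678, -2.14024675,  0.1765891 ]), 'tvec': array([0.01192816, 0.60031119, 1.09669243])}
```

View pics/top0.png

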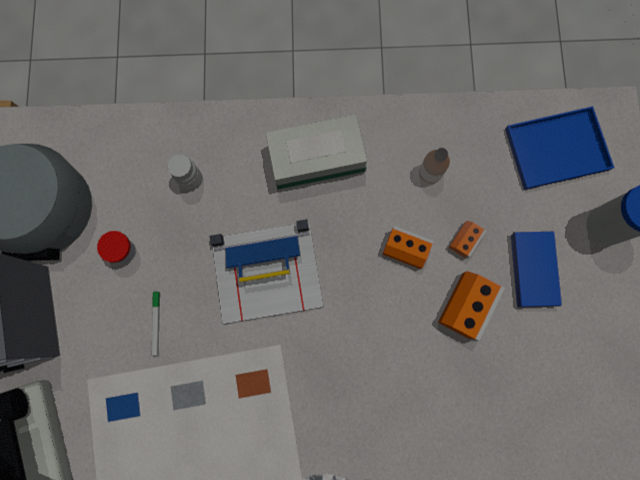

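View pics/scene0.png

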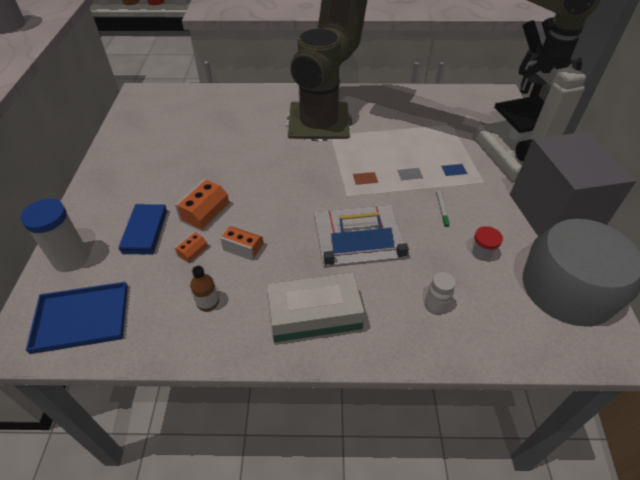

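```bash
cat > h.py <<'E'
import cv2,numpy as np,pickle
def cam(c):
    R=cv2.Rodrigues(np.array(c["rvec"]))[0]; return c["camera_matrix"],R,np.array(c["tvec"]).ravel()
def wcam(c,s):
    T=np.eye(4);T[:3,:3]=s["eef_rot"];T[:3,3]=s["eef_pos"]
    W=np.linalg.inv(T@c["T_tool_cam"]); return c["camera_matrix"],W[:3,:3],W[:3,3]
def rays(cm,px):
    K,R,t=cm; px=np.atleast_2d(np.float64(px)); d=np.c_[px,np.ones(len(px))]@np.linalg.inv(K).T@R
    return -R.T@t,d
def onplane(cm,px,z):
    o,d=rays(cm,px); return o+d*((z-o[2])/d[:,2])[:,None]
def proj(cm,P):
    K,R,t=cm; q=(np.atleast_2d(P)@R.T+t)@K.T; return q[:,:2]/q[:,2:]
def tri(c1,p1,c2,p2):
    M=lambda c:c[0]@np.c_[c[1],c[2]]
    X=cv2.triangulatePoints(M(c1),M(c2),np.float64(p1).reshape(2,1),np.float64(p2).reshape(2,1)); return (X[:3]/X[3]).ravel()
E
python3 - <<'E'
from h import *
t=pickle.load(open("top0.pkl","rb"))["img"];s=pickle.load(open("scene0.pkl","rb"))["img"]
a=cv2.resize(t[205:350,370:515],(400,400),interpolation=3);b=cv2.resize(t[215:330,205:330],(400,370),interpolation=3)
c=cv2.resize(s[170:270,165:275],(400,200*2-30)[:2],interpolation=3)
d=cv2.resize(s[195:275,305:415],(400,300),interpolation=3)
o=np.zeros((600,800,3),np.uint8)
o[:300,:400]=cv2.resize(a,(400,300)) ;o[:300,400:]=cv2.resize(b,(400,300));o[300:,:400]=cv2.resize(c,(400,300));o[300:,400:]=d
cv2.imwrite("pics/c0.png",o)
tc=cam(pickle.load(open("top0.pkl","rb")));sc=cam(pickle.load(open("scene0.pkl","rb")))
for nm,img,cm in(("top",t,tc),("scene",s,sc)):
  h=cv2.cvtColor(img,cv2.COLOR_BGR2HSV)
  for n,lo,hi in(("or",(5,150,80),(16,255,255)),("ye",(20,120,80),(33,255,255)),("blue",(100,120,40),(125,255,255)),("red",(0,120,60),(4,255,255))):
    m=cv2.inRange(h,lo,hi)
    for k in cv2.findContours(m,0,2)[0]:
      if cv2.contourArea(k)<25: continue
      r=cv2.minAreaRect(k); print(nm,n,np.round(r[0],1),np.round(r[1],1),round(r[2]),np.round(onplane(cm,cv2.boxPoints(r),.048 if n=="or" else .012)[:,:2],3).tolist() if nm=="top" and n in("or","ye","red") else "")
E
```

```text
top or [252.6 383.3] [22.5 31.2] 81 [[0.32, 0.171], [0.329, 0.108], [0.285, 0.1], [0.276, 0.163]]
top or [470.4 303.7] [38. 59.] 27 [[0.417, -0.253], [0.525, -0.315], [0.488, -0.383], [0.381, -0.32]]
top or [407.2 248.1] [42.9 26.6] 21 [[0.564, -0.141], [0.617, -0.164], [0.581, -0.246], [0.529, -0.223]]
top or [466.4 237.5] [19.8 31.9] 32 [[0.576, -0.283], [0.633, -0.323], [0.609, -0.357], [0.552, -0.316]]
top ye [263.8 275.5] [ 4.4 50.8] 80 [[0.524, 0.171], [0.54, 0.062], [0.53, 0.06], [0.514, 0.17]]
top blue [122.4 406.7] [22.8 33.2] 80 
top blue [262.4 257. ] [30.3 74.9] 80 
top blue [537.3 268.7] [76.  40.6] 85 
top blue [630.  207.5] [45. 18.] 90 
top blue [559.3 147.2] [65.8 96.7] 77 
top red [112.8 246.1] [30.4 32.6] 63 [[0.617, 0.5], [0.648, 0.435], [0.586, 0.402], [0.555, 0.466]]
scene or [194. 284.] [ 6. 10.] 0 
scene or [190.8 246.3] [18.4 29. ] 45 
scene or [241.4 236.3] [35.4 12. ] 20 
scene or [200.5 202.4] [32.3 49. ] 38 
scene ye [359.  215.5] [ 2.7 38.2] 85 
scene blue [ 76.  317.4] [ 56.2 108.2] 82 
scene blue [362.  237.7] [23.4 59.3] 84 
scene blue [142.6 228.6] [33.8 57.6] 18 
scene blue [ 42.8 215.4] [31.4 43.8] 68 
scene blue [454.  169.5] [ 8.7 21.5] 85 
scene red [488.5 237.5] [21. 27.] 90 
scene red [155.5   2. ] [ 4. 15.] 90
```

View pics/c0.png

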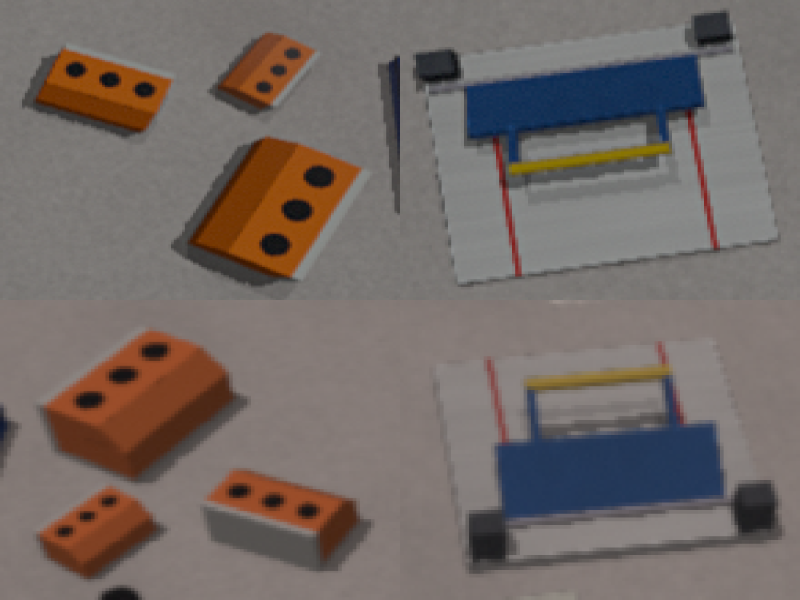

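```bash
python3 - <<'E'
from h import *
T=pickle.load(open("top0.pkl","rb"));S=pickle.load(open("scene0.pkl","rb"))
t=T["img"];tc=cam(T);sc=cam(S)
print("bar",tri(tc,(263.8,275.5),sc,(359,215.5)))
h=cv2.cvtColor(t,cv2.COLOR_BGR2HSV)
m=cv2.inRange(h,(0,90,60),(6,255,255))|cv2.inRange(h,(172,90,60),(180,255,255))
for x0,x1 in((228,252),(290,312)):
    k=np.zeros_like(m);k[262:325,x0:x1]=m[262:325,x0:x1]
    p=np.argwhere(k)[:,::-1]; W=onplane(tc,p,.012)[:,:2]
    v=cv2.fitLine(W.astype(np.float32),2,0,.01,.01).ravel(); print(len(p),v,W.min(0),W.max(0))
m=cv2.inRange(h,(0,0,150),(180,40,255)); k=np.zeros_like(m);k[215:330,205:335]=m[215:330,205:335]
print("bright",t[300,270],t[335,270])
c=max(cv2.findContours(cv2.morphologyEx(k,3,np.ones((9,9))),0,2)[0],key=cv2.contourArea)
r=cv2.minAreaRect(c);print(r,onplane(tc,cv2.boxPoints(r),.012)[:,:2].round(3).tolist())
E
```

```text
bar [0.52108442 0.11110901 0.06141488]
99 [0.99031055 0.13887052 0.4898348  0.17203951] [0.43227796 0.16317613] [0.54530015 0.18096059]
83 [0.98992646 0.14158261 0.50323445 0.03874391] [0.45027841 0.03140434] [0.55487899 0.04723694]
bright [135 135 136] [115 119 121]Traceback (most recent call last):
  File "<stdin>", line 13, in <module>
ValueError: max() iterable argument is empty
```

```bash
cat >> h.py <<'E'
J=np.array([[.99,-.14],[.14,.99]]); J/=np.hypot(.99,.14)   # columns jig x,y
HX,MY=.6105,.0355                                            # hinge x', middle y' in jig-turned frame
def jig(x,y): return J@np.array([HX+x,MY+y])                 # corner coords -> world xy
def go(s,p,yaw):
    """shift in tool axes and twist so TCP -> p, tool x at yaw (deg, mod 180)"""
    R=s["eef_rot"]; d=R.T@(np.array(p)-s["eef_pos"])
    cur=np.degrees(np.arctan2(R[1,0],R[0,0])); a=(cur-yaw+90)%180-90
    print("shift",d.round(4),"twist",round(a,1))
E
python3 - <<'E'
from h import *
from bench import read_state
go(read_state(),(.5211,.111,.18),98.05)
print(jig(0,0))
E
```

```text
shift [-0.4552 -0.3724  0.0508] twist 62.7
[0.59951493 0.1206331 ]
```

>>> {"api": "carry_out", "payload": {
  "increments": [0.05,-0.0569,-0.0466,0,8,0.05,-0.114,-0.093,0,16,0.05,-0.171,-0.14,0,24,0.05,-0.228,-0.186,0,32,0.05,-0.285,-0.233,0,40,0.05,-0.342,-0.28,0.02,48,0.05,-0.398,-0.326,0.04,56,0.05,-0.4552,-0.3724,0.0508,62.7]
}}

```text
t: 1.1
eef_pos: [0.4741, 0.1875, 0.1965]
eef_rot: [[-0.135, 0.991, -0.0], [0.991, 0.135, 0.0], [0.0, -0.0, -1.0]]
force: [0.6, -0.6, -0.3]
gripper_width: 0.0502
grip_force: 0.0
```

```bash
python3 - <<'E'
from h import *
from bench import read_state,eyes
s=read_state();print(s["t"],s["eef_pos"],s["joints"].round(1),s["gripper_width"]);go(s,(.5211,.111,.18),98.05)
c=eyes.capture("wrist");cv2.imwrite("pics/w0.png",c["img"]);cm=wcam(c,s)
h=cv2.cvtColor(c["img"],cv2.COLOR_BGR2HSV);m=cv2.inRange(h,(20,120,60),(33,255,255))
k=max(cv2.findContours(m,0,2)[0],key=cv2.contourArea);r=cv2.minAreaRect(k);print(r,onplane(cm,[r[0]],.0605),onplane(cm,cv2.boxPoints(r),.0605)[:,:2].round(4).tolist())
m=cv2.inRange(h,(0,110,60),(6,255,255))|cv2.inRange(h,(172,110,60),(180,255,255))
for k in cv2.findContours(m,0,2)[0]:
  if cv2.contourArea(k)>40:
    r=cv2.minAreaRect(k);w=onplane(cm,cv2.boxPoints(r),.012)[:,:2];print((w@J-[HX,MY]).round(4).tolist())
E
```

```text
1.1 [0.47413397 0.1875329  0.19654586] [ 15.5  -9.5 114.3   0.   75.2   7.8] 0.05018226589743836
shift [-0.0822  0.0362  0.0165] twist -0.3
((355.2032165527344, 317.4289855957031), (10.469222068786621, 107.16525268554688), 1.7714698314666748) [[0.52203803 0.11019884 0.0605    ]] [[0.525, 0.0532], [0.5102, 0.1612], [0.5194, 0.1622], [0.535, 0.0542]]
[[-0.1576, -0.0639], [-0.0788, -0.0642], [-0.0787, -0.0668], [-0.1577, -0.0665]]
[[-0.1582, 0.0698], [-0.0415, 0.0693], [-0.0413, 0.0662], [-0.1583, 0.0667]]
```

View pics/w0.png

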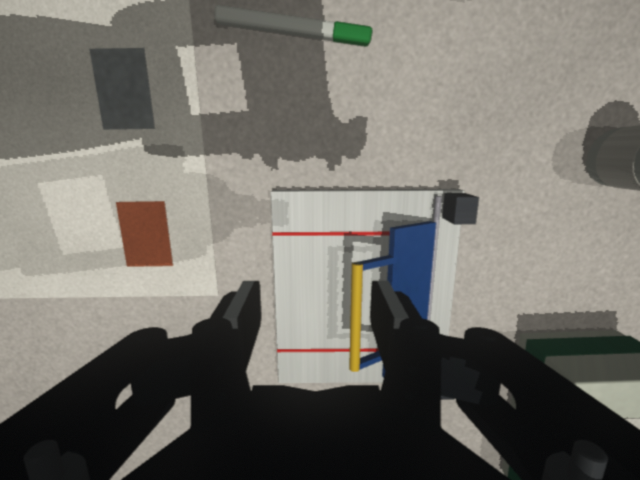

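>>> {"api": "carry_out", "payload": {
  "increments": [0.028,-0.041,0.018,0.03,0,0.028,-0.0833,0.0371,0.06,0,0.028,-0.0833,0.0371,0.085,0,0.028,-0.0833,0.0371,0.085,0],
  "force": 25
}}

```text
t: 1.65
eef_pos: [0.52, 0.1114, 0.1093]
eef_rot: [[-0.138, 0.99, -0.006], [0.99, 0.138, -0.001], [0.0, -0.006, -1.0]]
force: [1.0, 0.3, 1.0]
gripper_width: 0.0275
grip_force: 0.0
```

```bash
sed -i 's/^HX,MY=.*/HX,MY=.612,.0368/' h.py; python3 - <<'E'
from h import *
from bench import read_state,eyes
s=read_state();print(s["t"],s["eef_pos"],s["gripper_width"])
c=eyes.capture("wrist");cv2.imwrite("pics/w1.png",c["img"]);cm=wcam(c,s)
h=cv2.cvtColor(c["img"],cv2.COLOR_BGR2HSV);m=cv2.inRange(h,(20,120,60),(33,255,255))
ks=[k for k in cv2.findContours(m,0,2)[0] if cv2.contourArea(k)>60]
for k in ks:
  r=cv2.minAreaRect(k);print(r,onplane(cm,[r[0]],.0605))
go(s,(.522,.110,.043),98.05)
E
```

```text
1.65 [0.51998369 0.11140818 0.10931632] 0.027536752815517967
((318.0, 262.0), (172.0, 16.0), 90.0) [[0.52143989 0.11216276 0.0605    ]]
shift [-0.0017  0.0022  0.0663] twist -0.1
```

>>> {"api": "carry_out", "payload": {
  "increments": [0.028,-0.001,0.0018,0.033,0,0.028,-0.001,0.0018,0.066,0,0.028,-0.001,0.0018,0.066,0,0,-0.001,0.0018,0.066,0,0,-0.001,0.0018,0.066,0,0,-0.001,0.0018,0.066,0,0,-0.001,0.0018,0.066,0],
  "force": 25
}}

```text
t: 2.58
eef_pos: [0.5215, 0.1116, 0.0478]
eef_rot: [[-0.14, 0.99, -0.007], [0.99, 0.14, -0.001], [0.0, -0.007, -1.0]]
force: [-12.3, -1.8, 7.4]
gripper_width: 0.0088
grip_force: 25.3
```

```bash
python3 - <<'E'
from h import *
from bench import read_state
s=read_state();p=s["eef_pos"];q=np.r_[J.T@p[:2]-[HX,MY],p[2]-.012];print(s["t"],s["force"],s["gripper_width"],s["grip_force"],q)
R=95.1;a0=np.arctan2(q[2]*1e3+19,-q[0]*1e3);print(np.degrees(a0),np.hypot(q[2]*1e3+19,q[0]*1e3))
a1=np.radians(90+2.4); N=14
# tool y ~ jig x, tool z down; relative to current
for a in np.linspace(a0,a1,N+1)[1:]: print(np.round([R*(np.cos(a0)-np.cos(a)), -R*(np.sin(a)-np.sin(a0))],1))
E
```

```text
2.575 [-12.250178    -1.75507765   7.41848186] 0.008808343934687048 25.291068255901337 [-0.08000504  0.00063534  0.03583076]
34.4244532793431 96.99081758839942
[ 4.1 -5.5]
[  8.6 -10.7]
[ 13.4 -15.6]
[ 18.6 -20.1]
[ 24.1 -24.3]
[ 29.9 -28. ]
[ 35.9 -31.3]
[ 42.1 -34.1]
[ 48.6 -36.5]
[ 55.2 -38.4]
[ 61.9 -39.9]
[ 68.7 -40.8]
[ 75.6 -41.3]
[ 82.4 -41.3]
```

>>> {"api": "carry_out", "payload": {
  "increments": [0,0,0.002,-0.008,0,0,0,0.0066,-0.014,0,0,0,0.0114,-0.019,0,0,0,0.0166,-0.0235,0,0,0,0.0221,-0.0277,0,0,0,0.0279,-0.031,0,0,0,0.034,-0.034,0,0,0,0.034,-0.034,0]
}}

```text
t: 3.58
eef_pos: [0.5583, 0.1166, 0.0831]
eef_rot: [[-0.139, 0.99, -0.001], [0.99, 0.139, 0.001], [0.001, -0.001, -1.0]]
force: [-7.0, 2.1, 8.1]
gripper_width: 0.009
grip_force: 25.3
```

```bash
python3 - <<'E'
from h import *
from bench import read_state
s=read_state();p=s["eef_pos"];q=np.r_[J.T@p[:2]-[HX,MY],p[2]-.012];print(s["t"],s["force"]@np.c_[np.r_[J[:,0],0],[0,0,1]],s["gripper_width"],s["grip_force"],q,s["moment"])
a0=np.arctan2(q[2]*1e3+19,-q[0]*1e3);print(np.degrees(a0),np.hypot(q[2]*1e3+19,q[0]*1e3))
E
```

```text
3.575 [-6.66818278  8.12533964] 0.009025300822937024 25.26885151863098 [-0.04288201  0.00049419  0.07106629] [0.35901449 1.38481347 0.01366854]
64.54012702180509 99.75371281863441
```

>>> {"api": "carry_out", "payload": {
  "increments": [0,0,0.0056,-0.0062,0,0,0,0.0118,-0.0087,0,0,0,0.0181,-0.0107,0,0,0,0.0245,-0.0123,0,0,0,0.0315,-0.0135,0,0,0,0.0383,-0.0142,0,0,0,0.0449,-0.0144,0,0,0,0.0475,-0.0143,0]
}}

```text
t: 4.58
eef_pos: [0.6045, 0.1231, 0.0956]
eef_rot: [[-0.139, 0.99, -0.003], [0.99, 0.139, 0.0], [0.001, -0.003, -1.0]]
force: [-12.0, 1.8, 3.7]
gripper_width: 0.0088
grip_force: 25.4
```

```bash
cat >> h.py <<'E'
def rep():
    from bench import read_state
    s=read_state();p=s["eef_pos"];B=np.eye(3);B[:2,:2]=J
    print("t",round(s["t"],2),"F jig",(B.T@s["force"]).round(1),"M",(B.T@s["moment"]).round(2),"w",round(s["gripper_width"],4),"g",round(s["grip_force"],1),"pos jig",np.r_[J.T@p[:2]-[HX,MY],p[2]-.012].round(4))
    return s
E
python3 -c "from h import *;rep()"
```

```text
t 4.58 F jig [-11.6   3.5   3.7] M [0.65 1.83 0.01] w 0.0088 g 25.4 pos jig [0.0038 0.0005 0.0836]
```

>>> {"api": "carry_out", "payload": {
  "increments": [0,0,0.002,0,0,0,0,0.004,0,0,0,0,0.004,0,0]
}}

```text
t: 4.95
eef_pos: [0.6047, 0.1232, 0.0956]
eef_rot: [[-0.14, 0.99, -0.013], [0.99, 0.14, -0.001], [0.0, -0.013, -1.0]]
force: [-20.7, 0.8, 10.6]
gripper_width: 0.0089
grip_force: 26.2
```

```bash
python3 -c "from h import *;rep()"
```

```text
t 4.95 F jig [-20.4   3.7  10.6] M [ 0.58  3.5  -0.02] w 0.0089 g 26.2 pos jig [0.004  0.0005 0.0836]
```

>>> {"api": "carry_out", "payload": {
  "increments": [0,0,-0.004,0,0,0.03,0,-0.004,0,0,0.03,0,-0.004,-0.001,0,0.03,0,-0.004,-0.04,0,0.03,0,-0.004,-0.095,0,0.085,0,-0.004,-0.12,0]
}}

```text
t: 5.7
eef_pos: [0.6075, 0.1225, 0.2202]
eef_rot: [[-0.139, 0.99, 0.008], [0.99, 0.139, 0.0], [-0.001, 0.008, -1.0]]
force: [0.2, 0.9, -0.6]
gripper_width: 0.0472
grip_force: 0.0
```

>>> {"api": "carry_out", "payload": {
  "increments": [0.085,-0.06,-0.016,0,8,0.085,-0.12,-0.032,0,16,0.085,-0.18,-0.048,0,24,0.085,-0.24,-0.064,0,31,0.085,-0.305,-0.078,0,31,0.085,-0.305,-0.078,0,31,0.085,-0.305,-0.078,0,31]
}}

```text
t: 6.58
eef_pos: [0.5703, -0.1908, 0.2152]
eef_rot: [[0.392, 0.92, 0.001], [0.92, -0.392, -0.0], [0.0, 0.001, -1.0]]
force: [0.9, -0.4, -0.1]
gripper_width: 0.0848
grip_force: 0.0
```

```bash
python3 - <<'E'
from h import *
from bench import eyes
s=rep();c=eyes.capture("wrist");im=c["img"];pickle.dump((c,s),open("w2.pkl","wb"));cm=wcam(c,s)
print(s["eef_pos"])
h=cv2.cvtColor(im,cv2.COLOR_BGR2HSV);m=cv2.inRange(h,(5,120,50),(18,255,255))
for k in cv2.findContours(m,0,2)[0]:
  if cv2.contourArea(k)>300:
    r=cv2.minAreaRect(k);print(r,onplane(cm,cv2.boxPoints(r),.048)[:,:2].round(4).tolist())
t=eyes.capture("top")["img"]
o=np.zeros((480,800,3),np.uint8);o[:,:480]=cv2.resize(im,(480,360)).repeat(1,0)[:0].sum() if 0 else 0
o[:360,:480]=cv2.resize(im,(480,360));o[:300,480:]=cv2.resize(t[210:330,205:333],(320,300))
cv2.imwrite("pics/w2.png",o)
E
```

```text
t 6.58 F jig [ 0.8 -0.5 -0.1] M [-0.04  0.    0.05] w 0.0848 g 0.0 pos jig [-0.074  -0.3056  0.2032]
[ 0.57034439 -0.19080366  0.21523852]
((258.3606872558594, 362.46722412109375), (119.06852722167969, 87.92533874511719), 6.115502834320068) [[0.3699, -0.3231], [0.4293, -0.2332], [0.5347, -0.2937], [0.4833, -0.3896]]
((383.80767822265625, 315.9615478515625), (68.6406478881836, 45.89117431640625), 11.309932708740234) [[0.5541, -0.3102], [0.5808, -0.2671], [0.638, -0.3072], [0.6132, -0.3525]]
((539.279541015625, 216.57830810546875), (65.8276596069336, 64.09618377685547), 28.178592681884766) [[0.7251, -0.2645], [0.7643, -0.2237], [0.8073, -0.2729], [0.7691, -0.317]]
((322.5, 219.0), (94.0, 57.0), 90.0) [[0.5708, -0.1408], [0.6185, -0.161], [0.5855, -0.2453], [0.5341, -0.2234]]
```

View pics/w2.png

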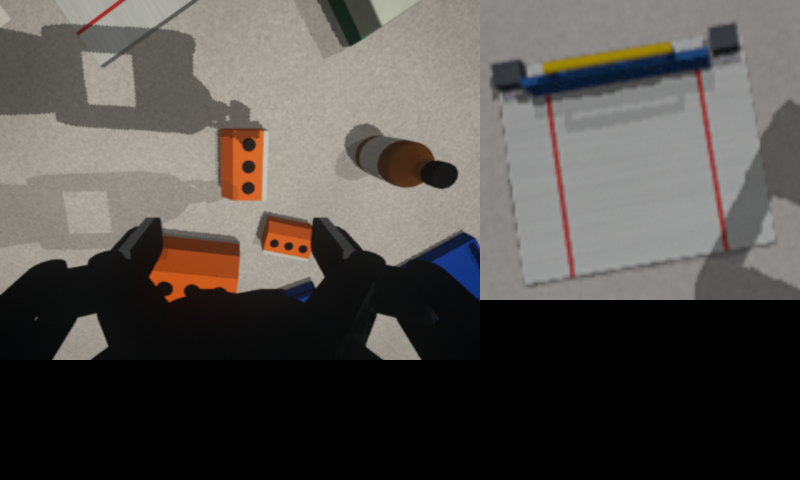

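```bash
python3 - <<'E'
from h import *
c,s=pickle.load(open("w2.pkl","rb"));im=c["img"];cm=wcam(c,s)
for r0,r1 in((180,190),(245,255)): print(im[r0:r1,286:370].mean(0).round().astype(int).tolist()[::1][55:84], r0)
print(im[160:180,342:352].mean(1).round().astype(int).tolist())
R=s["eef_rot"]
f=lambda u,v,z:(R.T@(onplane(cm,[(u,v)],z)[0]-s["eef_pos"])).round(4)
for u in (294,351,356,357,358): print(u,f(u,219,.048),f(u,219,.032))
print(f(322,172,.048),f(322,266,.048))
E
```

```text
[[37, 80, 166], [38, 83, 172], [38, 85, 176], [39, 88, 183], [41, 94, 194], [43, 100, 207], [44, 103, 213], [44, 104, 214], [46, 105, 214], [64, 115, 213], [118, 148, 206], [168, 184, 197], [181, 194, 193], [182, 194, 193], [182, 194, 193], [181, 194, 192], [176, 188, 189], [165, 176, 180], [155, 166, 172], [152, 162, 169], [154, 164, 170], [156, 167, 173], [157, 167, 174], [157, 168, 174], [157, 167, 174], [157, 168, 174], [157, 168, 174], [158, 168, 175], [157, 168, 174]] 180
[[42, 102, 212], [42, 102, 212], [42, 102, 212], [42, 102, 212], [43, 102, 212], [42, 102, 212], [44, 104, 213], [63, 114, 211], [117, 147, 204], [167, 182, 194], [180, 192, 191], [181, 192, 191], [180, 192, 191], [180, 191, 190], [174, 184, 186], [163, 174, 179], [157, 168, 175], [156, 167, 174], [157, 168, 175], [158, 168, 175], [158, 168, 175], [156, 167, 174], [155, 166, 173], [155, 166, 173], [156, 166, 173], [157, 168, 175], [158, 169, 176], [159, 170, 177], [158, 169, 176]] 245
[[146, 157, 163], [141, 151, 157], [138, 147, 153], [133, 143, 148], [128, 138, 143], [120, 129, 134], [112, 120, 125], [106, 114, 119], [104, 112, 117], [101, 109, 114], [90, 98, 106], [66, 77, 94], [45, 61, 92], [38, 61, 110], [41, 75, 148], [45, 89, 175], [46, 92, 179], [45, 90, 175], [46, 91, 178], [47, 95, 185]]
294 [ 0.0027 -0.02    0.1672] [-0.0006 -0.0211  0.1832]
351 [0.0027 0.0337 0.1673] [-0.0006  0.0354  0.1833]
356 [0.0027 0.0384 0.1673] [-0.0006  0.0404  0.1833]
357 [0.0027 0.0394 0.1673] [-0.0006  0.0414  0.1833]
358 [0.0027 0.0403 0.1673] [-0.0006  0.0424  0.1833]
[0.0462 0.0061 0.1672] [-0.0442  0.0066  0.1672]
```

>>> {"api": "carry_out", "payload": {
  "increments": [0.085,0.001,0.009,0.04,1.8,0.085,0.001,0.009,0.1,1.8,0.085,0.001,0.009,0.15,1.8,0.085,0.001,0.009,0.19,1.8,0.085,0.001,0.009,0.212,1.8,0.085,0.001,0.009,0.212,1.8]
}}

```text
t: 7.42
eef_pos: [0.5779, -0.1914, 0.0012]
eef_rot: [[0.418, 0.908, -0.003], [0.908, -0.418, 0.001], [-0.0, -0.003, -1.0]]
force: [-0.5, 0.5, 0.2]
gripper_width: 0.0848
grip_force: 0.0
```

>>> {"api": "carry_out", "payload": {
  "increments": [0.05,0,0,0,0,0.05,0,0,0,0,0.05,0,0,0,0,0.05,0,0,0,0,0.05,0,0,0,0],
  "force": 40
}}

```text
t: 8.05
eef_pos: [0.5807, -0.1936, 0.0054]
eef_rot: [[0.419, 0.908, 0.005], [0.908, -0.419, -0.002], [0.0, 0.005, -1.0]]
force: [1.3, 1.5, 7.0]
gripper_width: 0.0595
grip_force: 46.3
```

```bash
python3 - <<'E'
from h import *
s=rep();print(s["eef_pos"],s["force"])
E
```

```text
t 8.05 F jig [1.5 1.3 7. ] M [0.23 0.05 0.1 ] w 0.0595 g 46.3 pos jig [-0.0641 -0.3098 -0.0066]
[ 0.58070679 -0.19357911  0.00536124] [1.26640649 1.52008651 6.95293664]
```

>>> {"api": "carry_out", "payload": {
  "increments": [0.05,0,0,-0.03,0,0.05,0,0,-0.07,0,0.05,0,0,-0.08,0]
}}

```text
t: 8.43
eef_pos: [0.5802, -0.1935, 0.0855]
eef_rot: [[0.42, 0.908, 0.005], [0.908, -0.42, -0.002], [0.0, 0.005, -1.0]]
force: [0.9, -0.7, -3.3]
gripper_width: 0.0595
grip_force: 44.8
```

```bash
python3 - <<'E'
from h import *
s=rep();go(s,[*jig(-.075,0),s["eef_pos"][2]],98.05)
E
```

```text
t 8.43 F jig [ 0.8 -0.8 -3.3] M [ 0.04 -0.02 -0.02] w 0.0595 g 44.8 pos jig [-0.0647 -0.3097  0.0735]
shift [ 0.2545 -0.1767 -0.0009] twist -32.9
```

>>> {"api": "carry_out", "payload": {
  "increments": [0.05,0.04,-0.028,0,-5,0.05,0.083,-0.058,0,-10,0.05,0.126,-0.088,0,-16,0.05,0.169,-0.118,0,-22,0.05,0.212,-0.147,0,-28,0.05,0.2545,-0.1767,0,-32.9,0.05,0.2545,-0.1767,0,-32.9,0.05,0.2545,-0.1767,0,-32.9]
}}

```text
t: 9.43
eef_pos: [0.5241, 0.1121, 0.0814]
eef_rot: [[-0.141, 0.99, -0.002], [0.99, 0.141, -0.001], [-0.0, -0.002, -1.0]]
force: [0.4, 0.8, -3.6]
gripper_width: 0.0594
grip_force: 44.6
```

```bash
python3 - <<'E'
from h import *
s=rep();go(s,[*jig(-.075,0),.020],98.05)
from bench import eyes
c=eyes.capture("top");pickle.dump(c,open("top1.pkl","wb"));t=c["img"];cv2.imwrite("pics/t1.png",cv2.resize(t[210:330,205:333],(640,600),interpolation=3))
E
```

```text
t 9.43 F jig [ 0.5  0.7 -3.6] M [ 0.01  0.04 -0.  ] w 0.0594 g 44.6 pos jig [-0.0773  0.0008  0.0694]
shift [-0.0008  0.0025  0.0614] twist 0.1
```

>>> {"api": "carry_out", "payload": {
  "increments": [0.05,0,0,0.03,0,0.05,0,0,0.052,0,0.05,0,0,0.06,0,0.05,0,0,0.0635,0,0.05,0,0,0.0635,0]
}}

```text
t: 10.1
eef_pos: [0.5256, 0.1121, 0.0196]
eef_rot: [[-0.14, 0.99, 0.001], [0.99, 0.14, 0.0], [-0.0, 0.001, -1.0]]
force: [0.0, -0.8, -3.0]
gripper_width: 0.0597
grip_force: 44.6
```

```bash
python3 -c "from h import *;rep()"
```

```text
t 10.1 F jig [-0.1 -0.8 -3. ] M [-0.03  0.02  0.04] w 0.0597 g 44.6 pos jig [-0.0759  0.0006  0.0076]
```

>>> {"api": "carry_out", "payload": {
  "increments": [0.05,0,0,0.0015,0,0.05,0,0,0.0025,0,0.05,0,0,0.0025,0]
}}

```text
t: 10.48
eef_pos: [0.5255, 0.1125, 0.0173]
eef_rot: [[-0.141, 0.99, 0.001], [0.99, 0.141, 0.0], [-0.0, 0.001, -1.0]]
force: [-1.8, -0.3, 0.8]
gripper_width: 0.0595
grip_force: 44.7
```

```bash
python3 -c "from h import *;rep()"
```

```text
t 10.47 F jig [-1.8 -0.   0.8] M [-0.07  0.15 -0.02] w 0.0595 g 44.7 pos jig [-0.076   0.001   0.0053]
```

>>> {"api": "carry_out", "payload": {
  "increments": [0.085,0,0,0,0,0.085,0,0,0,0,0.085,0,0,0,0,0.085,0,0,0,0,0.085,0,0,-0.03,0,0.085,0,0,-0.085,0,0.085,0,0,-0.1,0,0.085,0,0,-0.1,0]
}}

```text
t: 11.48
eef_pos: [0.5258, 0.1125, 0.1178]
eef_rot: [[-0.141, 0.99, 0.003], [0.99, 0.141, 0.0], [-0.0, 0.003, -1.0]]
force: [0.5, -0.3, 0.0]
gripper_width: 0.0849
grip_force: 0.0
```

```bash
python3 - <<'E'
from h import *
from bench import eyes
s=rep();c=eyes.capture("wrist");cm=wcam(c,s);im=c["img"]
m=cv2.inRange(cv2.cvtColor(im,cv2.COLOR_BGR2HSV),(5,120,50),(18,255,255))
for k in cv2.findContours(m,0,2)[0]:
  if cv2.contourArea(k)>1500:
    r=cv2.minAreaRect(k);w=onplane(cm,cv2.boxPoints(r),.06)[:,:2];print(r,(w@J-[HX,MY]).round(4).tolist())
go(s,[*jig(-.14,0),s["eef_pos"][2]],8.05)
E
```

```text
t 11.47 F jig [ 0.4 -0.3  0. ] M [-0.   -0.01  0.04] w 0.0849 g 0.0 pos jig [-0.0757  0.0009  0.1058]
((311.8112487792969, 253.94143676757812), (141.67758178710938, 85.06487274169922), 88.80650329589844) [[-0.1035, 0.0471], [-0.0532, 0.0482], [-0.0483, -0.0449], [-0.1048, -0.0463]]
((32.0, 152.0), (94.0, 64.0), 90.0) [[-0.2511, 0.0905], [-0.2155, 0.0906], [-0.2257, 0.038], [-0.2639, 0.038]]
shift [-0.0009 -0.0643 -0.0002] twist -89.9
```

>>> {"api": "carry_out", "payload": {
  "increments": [0.045,-0.001,-0.01,0,-10.5,0.045,-0.001,-0.02,0,-21,0.045,-0.001,-0.03,0,-31.5,0.045,-0.001,-0.04,0,-42,0.045,-0.001,-0.05,0,-52.5,0.045,-0.001,-0.064,0,-63,0.045,-0.001,-0.064,0,-73.5,0.045,-0.001,-0.064,0,-84]
}}

```text
t: 12.52
eef_pos: [0.4598, 0.1022, 0.1137]
eef_rot: [[-0.999, -0.043, -0.005], [-0.043, 0.999, -0.001], [0.005, -0.0, -1.0]]
force: [0.6, 0.5, -0.9]
gripper_width: 0.0445
grip_force: 0.0
```

>>> {"api": "carry_out", "payload": {
  "increments": [0.045,0,0,0,-5.9,0.045,0,0,0.04,-5.9,0.045,0,0,0.04,-5.9]
}}

```text
t: 12.9
eef_pos: [0.4572, 0.1019, 0.0713]
eef_rot: [[-0.99, -0.139, -0.011], [-0.139, 0.99, -0.001], [0.011, 0.0, -1.0]]
force: [-0.6, -0.4, -0.5]
gripper_width: 0.0452
grip_force: 0.0
```

```bash
python3 - <<'E'
from h import *
s=rep();go(s,[*jig(-.14,0.0005),.026],8.05);print(s["joints"].round(1),s["eef_rot"].round(3))
E
```

```text
t 12.9 F jig [-0.6 -0.3 -0.5] M [ 0.06 -0.01  0.04] w 0.0452 g 0.0 pos jig [-0.1451  0.      0.0593]
shift [-0.0056  0.0004  0.0452] twist -0.1
[  6.   -6.7 124.7  -0.   62.6 -92. ] [[-0.99  -0.139 -0.011]
 [-0.139  0.99  -0.001]
 [ 0.011  0.    -1.   ]]
```

>>> {"api": "carry_out", "payload": {
  "increments": [0.045,0,0,0.025,0,0.045,0,0,0.044,0,0.045,-0.01,0,0.044,0,0.045,-0.02,0,0.044,0,0.045,-0.028,0,0.044,0,0.045,-0.036,0,0.044,0,0.045,-0.044,0,0.044,0,0.045,-0.052,0,0.044,0]
}}

```text
t: 13.9
eef_pos: [0.5136, 0.1097, 0.0327]
eef_rot: [[-0.99, -0.139, -0.0], [-0.139, 0.99, -0.0], [0.0, -0.0, -1.0]]
force: [-3.3, -0.7, 1.8]
gripper_width: 0.0452
grip_force: 1.6
```

```bash
python3 -c "from h import *;rep()"
```

```text
t 13.9 F jig [-3.3 -0.2  1.8] M [ 0.01  0.55 -0.01] w 0.0452 g 1.6 pos jig [-0.0881 -0.0001  0.0207]
```

>>> {"api": "carry_out", "payload": {
  "increments": [0.045,-0.006,0,0.003,0,0.045,-0.011,0,0.004,0,0.045,-0.015,0,0.004,0,0.045,-0.018,0,0.004,0,0.045,-0.02,0,0.004,0,0.045,-0.02,0,0.004,0]
}}

```text
t: 14.65
eef_pos: [0.5303, 0.112, 0.028]
eef_rot: [[-0.99, -0.14, -0.008], [-0.14, 0.99, -0.001], [0.008, -0.0, -1.0]]
force: [-11.5, -0.8, 7.5]
gripper_width: 0.0451
grip_force: 5.8
```

```bash
python3 -c "from h import *;rep()"
```

```text
t 14.65 F jig [-11.4   0.8   7.5] M [-0.08  1.77  0.01] w 0.0451 g 5.8 pos jig [-0.0713 -0.0002  0.016 ]
```

>>> {"api": "carry_out", "payload": {
  "increments": [0.045,-0.003,0,0,0,0.045,-0.004,0,0,0,0.045,-0.004,0,0,0]
}}

```text
t: 15.02
eef_pos: [0.5303, 0.112, 0.028]
eef_rot: [[-0.99, -0.14, -0.018], [-0.14, 0.99, -0.003], [0.018, -0.0, -1.0]]
force: [-26.6, -5.7, 20.5]
gripper_width: 0.0448
grip_force: 13.5
```

```bash
python3 -c "from h import *;rep()"
```

```text
t 15.03 F jig [-27.2  -1.9  20.5] M [-0.18  4.12  0.03] w 0.0448 g 13.5 pos jig [-0.0712 -0.0002  0.016 ]
```

>>> {"api": "carry_out", "payload": {
  "increments": [0.045,0.01,0,0,0,0.045,0.02,0,-0.01,0,0.045,0.02,0,-0.045,0,0.045,0.02,0,-0.045,0]
}}

```text
t: 15.52
eef_pos: [0.5202, 0.1105, 0.0777]
eef_rot: [[-0.99, -0.139, 0.009], [-0.139, 0.99, 0.001], [-0.009, -0.0, -1.0]]
force: [0.7, 0.9, -0.3]
gripper_width: 0.0452
grip_force: 0.0
```

```bash
python3 - <<'E'
from h import *
s=rep();go(s,[*jig(-.064,0.0),.012+.055],8.05)
E
```

```text
t 15.53 F jig [ 0.9  0.8 -0.3] M [ 0.05 -0.   -0.01] w 0.0452 g 0.0 pos jig [-0.0814 -0.0002  0.0657]
shift [-0.0173  0.0002  0.0109] twist -0.0
```

>>> {"api": "carry_out", "payload": {
  "increments": [0.045,-0.0173,0,0,0,0.045,-0.0173,0,0.012,0,0.045,-0.0173,0,0.016,0,0.045,-0.0173,0,0.019,0,0.045,-0.0173,0,0.019,0]
}}

```text
t: 16.15
eef_pos: [0.5336, 0.1125, 0.0539]
eef_rot: [[-0.99, -0.139, -0.001], [-0.139, 0.99, -0.0], [0.001, 0.0, -1.0]]
force: [0.1, 0.2, 0.1]
gripper_width: 0.0446
grip_force: 0.0
```

```bash
python3 -c "from h import *;rep()"
```

```text
t 16.15 F jig [0.2 0.2 0.1] M [ 0.02 -0.   -0.02] w 0.0446 g 0.0 pos jig [-0.0679 -0.0001  0.0419]
```

>>> {"api": "carry_out", "payload": {
  "increments": [0.045,-0.002,0,0.0005,0,0.045,-0.004,0,0.001,0,0.045,-0.004,0,0.001,0]
}}

```text
t: 16.52
eef_pos: [0.5386, 0.1132, 0.0538]
eef_rot: [[-0.99, -0.139, 0.0], [-0.139, 0.99, 0.0], [-0.0, -0.0, -1.0]]
force: [-0.6, -0.1, -0.7]
gripper_width: 0.0447
grip_force: 0.0
```

```bash
python3 -c "from h import *;rep()"
```

```text
t 16.52 F jig [-0.6 -0.  -0.7] M [ 0.01  0.03 -0.01] w 0.0447 g 0.0 pos jig [-0.0629 -0.0002  0.0418]
```

>>> {"api": "carry_out", "payload": {
  "increments": [0.045,-0.001,0,0.002,0,0.045,-0.002,0,0.003,0,0.045,-0.002,0,0.003,0]
}}

```text
t: 16.9
eef_pos: [0.5402, 0.1134, 0.0503]
eef_rot: [[-0.99, -0.139, -0.0], [-0.139, 0.99, -0.0], [0.0, -0.0, -1.0]]
force: [-0.6, -0.5, 0.5]
gripper_width: 0.0445
grip_force: 0.0
```

```bash
python3 -c "from h import *;rep()"
```

```text
t 16.9 F jig [-0.6 -0.4  0.5] M [ 0.01 -0.04 -0.02] w 0.0445 g 0.0 pos jig [-0.0613 -0.0002  0.0383]
```

>>> {"api": "carry_out", "payload": {
  "increments": [0.045,0,0,0.002,0,0.045,0,0,0.0035,0,0.045,0,0,0.0035,0]
}}

```text
t: 17.27
eef_pos: [0.5405, 0.1135, 0.049]
eef_rot: [[-0.99, -0.139, -0.001], [-0.139, 0.99, -0.0], [0.001, -0.0, -1.0]]
force: [-6.0, -0.9, 11.4]
gripper_width: 0.0453
grip_force: 6.2
```

```bash
python3 -c "from h import *;rep()"
```

```text
t 17.27 F jig [-6.1 -0.1 11.4] M [ 0.02  0.96 -0.01] w 0.0453 g 6.2 pos jig [-0.061  -0.0001  0.037 ]
```

>>> {"api": "carry_out", "payload": {
  "increments": [0.045,-0.001,0,-0.0004,0,0.045,-0.002,0,-0.0007,0,0.045,-0.002,0,-0.0007,0]
}}

```text
t: 17.65
eef_pos: [0.5405, 0.1134, 0.049]
eef_rot: [[-0.99, -0.139, -0.005], [-0.139, 0.99, -0.001], [0.006, -0.0, -1.0]]
force: [-10.6, -2.2, 13.1]
gripper_width: 0.045
grip_force: 8.8
```

```bash
python3 -c "from h import *;rep()"
```

```text
t 17.65 F jig [-10.8  -0.6  13.1] M [ 0.01  1.72 -0.07] w 0.045 g 8.8 pos jig [-0.0609 -0.0002  0.037 ]
```

>>> {"api": "carry_out", "payload": {
  "increments": [0.045,-0.0013,0,-0.0008,0,0.045,-0.0026,0,-0.0016,0,0.045,-0.0026,0,-0.0016,0]
}}

```text
t: 18.02
eef_pos: [0.5406, 0.1135, 0.0491]
eef_rot: [[-0.99, -0.14, -0.012], [-0.14, 0.99, -0.002], [0.012, -0.0, -1.0]]
force: [-15.1, -2.5, 13.2]
gripper_width: 0.0449
grip_force: 10.0
```

```bash
python3 -c "from h import *;rep()"
```

```text
t 18.02 F jig [-15.3  -0.4  13.2] M [-0.09  2.52 -0.06] w 0.0449 g 10.0 pos jig [-0.0608 -0.0001  0.0371]
```

>>> {"api": "carry_out", "payload": {
  "increments": [0.045,-0.0008,0,-0.001,0,0.045,-0.0014,0,-0.002,0,0.045,-0.0014,0,-0.002,0]
}}

```text
t: 18.4
eef_pos: [0.5406, 0.1135, 0.0492]
eef_rot: [[-0.99, -0.14, -0.014], [-0.14, 0.99, -0.002], [0.014, -0.0, -1.0]]
force: [-13.8, -2.9, 6.3]
gripper_width: 0.0449
grip_force: 7.2
```

```bash
python3 -c "from h import *;rep()"
```

```text
t 18.4 F jig [-14.   -0.9   6.3] M [-0.09  2.32  0.01] w 0.0449 g 7.2 pos jig [-0.0608 -0.0001  0.0372]
```

>>> {"api": "carry_out", "payload": {
  "increments": [0.045,-0.0005,0,0.0002,0,0.045,-0.0005,0,0.0002,0,0.045,-0.0005,0,0.0002,0]
}}

```text
t: 18.77
eef_pos: [0.5407, 0.1135, 0.0492]
eef_rot: [[-0.99, -0.14, -0.016], [-0.14, 0.99, -0.002], [0.016, -0.0, -1.0]]
force: [-16.8, -2.7, 8.9]
gripper_width: 0.0447
grip_force: 9.0
```

```bash
python3 - <<'E'
from h import *
from bench import eyes
rep();a=eyes.capture("scene")["img"];b=eyes.capture("top")["img"];rep()
o=np.zeros((600,800,3),np.uint8);o[:300,:400]=cv2.resize(a[180:280,295:428],(400,300),interpolation=3);o[:300,400:]=cv2.resize(b[220:325,205:345],(400,300),interpolation=3)
o[300:,:400]=cv2.resize(a,(400,300));o[300:,400:]=cv2.resize(b,(400,300));cv2.imwrite("pics/e.png",o)
E
```

```text
t 18.77 F jig [-17.   -0.3   8.9] M [-0.08  2.74 -0.01] w 0.0447 g 9.0 pos jig [-0.0608 -0.0001  0.0372]
t 18.88 F jig [-16.2  -0.7   8.6] M [-0.11  2.79 -0.01] w 0.0447 g 9.0 pos jig [-0.0608 -0.0001  0.0372]
```

View pics/e.png

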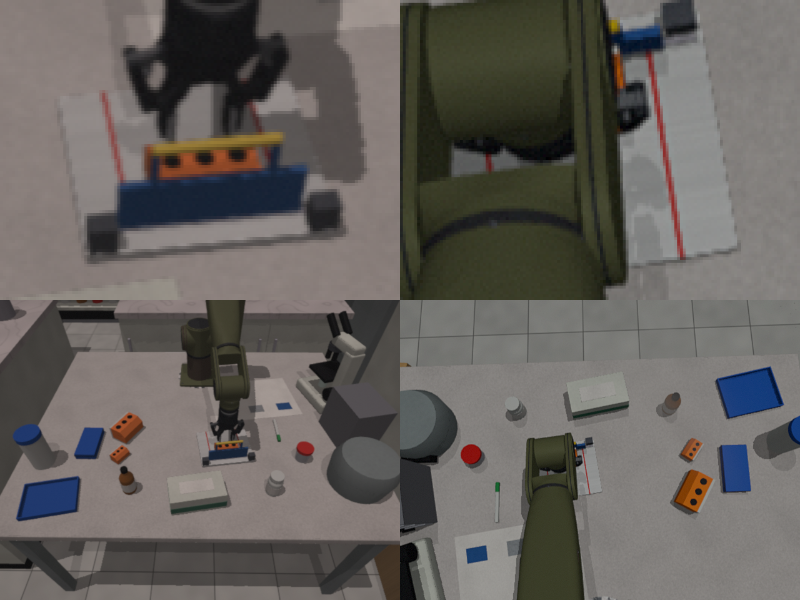

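The view shows the fence upright and the rack tight against it between the red lines. The fingers are on the bevel, pushing about 16 N forward and 8.6 N down, and the bystanders haven't moved.

```bash
python3 -c "
from h import *
rep()
from bench import bot
print(bot.finish_job())"
```

```text
t 18.88 F jig [-16.2  -0.7   8.6] M [-0.11  2.79 -0.01] w 0.0447 g 9.0 pos jig [-0.0608 -0.0001  0.0372]
the job is handed in; nothing more can be done
None
```

The job is handed in at 18.9 s: the fence is upright at its stop, and the middle-sized rack sits on the bed between the red lines, tight against the fence, held by a push of about 16 N forward and 8.6 N down on its bevel.

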